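# Open the fittings chest and slide its till clear of the block plane

## Robot

A 6-joint arm with a two-finger parallel gripper is mounted at the origin on the work surface. World frame = base frame: x ahead of the robot, y to its left, z up, the work surface at z = 0. Lengths are in m, angles in degrees, forces in N, time in s.
With the tool pointing down it reaches from about 0.4 to 0.825 m from the base axis. Payload 7 kg.
Tool frame: the origin (TCP) lies at the very end of the fingers, on their centre line; the grasp point (between the pads) lies 19 mm behind it (ctrl.tcp_to_grasp is the distance from the TCP to the grasp point, in m); z points along the fingers, y is the direction in which the jaws open and shut (so a half turn about z gives the same grasp; the last joint's range is limited). The gripper opens to 88 mm and grips with 3 to 60 N. Pads are 19 mm wide; open, the fingers measure 130 mm over their backs; the gripper's body (78 mm by 193 mm) begins 47 mm behind the grasp point.
Start: joints at [-56.603, 20.546, 0.682, 0, -70.136, -16.507], TCP at [0.196, -0.646, 0.227] pointing down, gripper open.
Joint ranges: [-176.03, 176.03], [-82.01, 121.73], [-58.28, 71.71], [-173.87, 95.51], [-174.79, -0.11], [-173.66, 173.66]. Speed limits (degrees/s): [136.94, 136.94, 172.46, 180, 180, 180].

## Interface

Orientations are given as [roll, pitch, yaw] about the fixed x, y, z axes, in that order (R = Rz(yaw) Ry(pitch) Rx(roll)).
In Python, from plant import ctrl gives the robot as it stands.
- The arm moves only by the tool jog_arm, never from a script. Its argument "commands" is a list of rows, each an object of numbers: "x", "y", "z": the shift along the tool's x, y, z in cm; "roll": the turn about the tool's z in rad. In form: [{"x": .., "y": .., "z": .., "roll": ..}, ...]. A call has 1 to 12 rows; each row shifts and turns the commanded pose from where the row before left it, along the tool's axes as they then stand; what a row does not reach is not made up. A row lasts 1/10 s, in which the tool goes at most 50 mm and 8.59 degrees, less where a joint would pass 70% of its speed; a pose out of reach is approached as far as the arm can. A call is refused whole if a number of a shift passes 5 or a number of a turn 0.15, either way. A call with a gripper value outside its range is refused whole. "gripper" is the finger opening in cm, from 0 to 8.76, set as the call begins (left out, the last holds). The fingers move at their own pace and stop on an object; the grip force is fixed at half the most. Time passes only in rows, so rows that do not move let the fingers close. It gives the time, the measured TCP pose, the force and the opening at its end, in the units of the state.
- ctrl.get_obs(): the state, without advancing time (a new reading comes with each control period).
- ctrl.snapshot(name): name is "scene" or "top"; returns a dict with "image" (384x512x3 uint8, red, green, blue), "mtx" (3x3 intrinsics, pixels), "k1" (the pictures are not rectified: a ray, as slopes to the right and down, at radius r is drawn at 1 + k1 r^2 times it, then the intrinsics apply), "position" and "orientation" of the camera in the world. Camera axes: x right, y up, looking along -z (the intrinsics and any distortion apply to the point x, -y, -z); pixel columns grow to the right and rows downward; lengths in m; the calibration is good to about 2 mm. A picture is of the moment at which its call begins. There is no depth.
- ctrl.close_job(): hands the job in, once; it reports no verdict.
Trained networks look in the newest picture that a camera, given by its name, has taken for a name from the list of things; names that differ only in an ending like _2 or _b are one class to them, and where a whole thing is asked for, a point or a joint stands for the part that bears it (a point fixed in the world has none). Each returns a list of dicts, best first, with "confidence" (0 to 1); they miss things now and then, are a little off and sometimes report something else, mostly with a low value. They report only what shows in the picture. A call takes as long as a camera call.
- ctrl.search_frame(camera, query): "position" ([column, row] as shares, 0 to 1, of the picture: columns of its width, rows of its height, amid what is visible of it).
- ctrl.regions_of(camera, query): "mask" (384x512 bool, what is visible of it) and "position" ([column, row] as shares, 0 to 1, of the picture: columns of its width, rows of its height, amid what is visible of it).
The state is a dict: "clock": time; "joint_pos": joint angles; "qvel": joint speeds; "tau": joint torques, N m; "tool_pos": TCP position; "orientation": TCP orientation; "force": force on the tool from outside, world axes, zero at the start; "moment": the same for the moment, N m; "opening": finger opening in m.
Only numpy, scipy, OpenCV 4.12 (cv2) and the standard library are available. Lean on these libraries where they do the work, as an engineer would, in place of code of your own. Each camera call takes 0.05 s, during which the arm holds its last target.

## Task

Get the block plane in the bottom of the plywood fittings chest ready to be picked up: push the chest's lid up and over past upright until it rests back on its hinge stop by itself, without flinging it, then push the till inside all the way to the left end of the chest (left as seen from the robot), so that the right half of the well stands open, and come away. Do it all by pushing: do not lift the till off its runners, take nothing out of it, and leave the plane and the things on the bench where they are.

Things in the scene. Friction and masses are not known exactly. Their poses are not given: they have to be found in the camera images.
- chest: plywood chest, lid shut at first; heavy, does not shift. Outside 170 (x) x 360 (y) x 115 mm high without lid; walls 10 mm, floor 8 mm thick. Origin: centre of its underside, on the bench; front faces its own -x (to the robot, turned up to 0.3 rad), left end at its +y. Inside, runners along front and back walls carry the till, tops 66 mm above the bench. Chisels lie fixed in the well's left half.
- lid (a joint): lid angle, rad: 0 shut, grows as the lid swings up and back about the chest's top far (+x) edge; upright 1.57, hinge stop 1.92. No catch. Lid 450 g, 170 x 360 mm, 10 mm thick, underside 115.5 mm above the bench when shut. Let go before upright it falls shut; beyond about 1.65 it falls gently back to the stop and stays. About 2.3 N up at the finger rail starts it.
- lid_hinge (a point): middle of the lid's hinge line (along the chest's y), at the lid's underside: in the chest's frame x 85 mm, z 115.5 mm.
- lid_rail (a point): middle of the lower front edge of the finger rail, a wooden strip along the lid's front, 300 mm long (y), 25 mm deep, 14 mm thick, underside flush with the lid's. It overhangs the shut chest's front wall by 25 mm; this edge is 195 mm from the hinge line. Moves with the lid.
- till: loose wooden tray on the runners, 147 (x) x 170 (y) x 42 mm, walls and floor 6 mm, rim 7 mm below the chest's. Origin: centre of its underside; axes as the chest's. A partition across the middle makes two compartments 76 (y) x 135 mm: left (+y) empty, right with two fittings. Slides along y with 2 to 6 N. Origin in the chest's y: -66 to -84 mm at the start, +85 mm against the left end.
- till_left (a point): centre of the floor of the till's empty left compartment (on its upper face, 36 mm below the till's rim, 72 mm above the bench); moves with the till.
- sash_knob: loose brass knob, 26 mm across, 27 mm high, standing in the till's right compartment; origin at the centre of its underside. It rides along with the till.
- butt_hinge: loose steel butt hinge, 65 x 44 mm, 9 mm high, lying in the till's right compartment; origin at the centre of its underside. It rides along with the till.
- block_plane: small dark metal plane, 150 (y) x 50 x about 45 mm high, lying in the right half of the well on the chest's floor, hidden under the till at first; origin at the centre of its sole.
- mug: white mug, 82 mm across, 92 mm high, beside one end of the chest; origin at the centre of its foot. Leave alone.
- paint_tin: white paint tin with a steel lid, 98 mm across, 106 mm high, beside one end of the chest; origin at the centre of its foot. Leave alone.
- glue: white glue bottle, 60 mm across, 155 mm high, beside the right end of the chest; origin at the centre of its foot. Leave alone.
- sanding_block: cork sanding block, 62 x 110 x 30 mm, lying in front of the chest; origin at the centre of its underside. Leave alone.
- putty_knife: putty knife, 210 mm long along its x, lying in front of the chest, lower than 30 mm; origin at the centre of its underside. Leave alone.
- tape: roll of masking tape lying flat, 100 mm across, 30 mm high, to the front left of the chest; origin at the centre of its underside. Leave alone.

How it is judged:
By the outcome, as a careful person would: the job done as asked, in the order asked, and still so for the second after the job is handed in, with the robot touching nothing.
It also fails if it takes over 51 s, if anything falls off the work surface, if the arm or the gripper's body presses on something with over 40 N, if the wrist force passes 120 N, or if a joint passes its speed limit or range.

## Working session

There is one attempt and no reset: what is moved stays moved. The work goes in short steps, Python scripts to look and compute and a tool call to move; the robot and the scene stay as the last step left them, time stands still between calls to the robot, and variables do not carry over. Pictures are saved under pics/ and viewed, and the job is handed in when it is done.

Besides the shell and the picture viewer there is one more tool, called after "Emit:" as a command line: name --argument value ..., lists and objects as JSON in quotes. jog_arm: Moves the arm, as the interface text tells. Its arguments: {"type":"object","properties":{"commands":{"type":"array"},"gripper":{"type":"number"}},"required":["commands"]}

```bash
ls; mkdir -p pics
python3 - <<'E'
from plant import ctrl
import cv2
o=ctrl.get_obs();print(o)
for n in("scene","top"):
    s=ctrl.snapshot(n);cv2.imwrite(f"pics/{n}0.png",s["image"][:,:,::-1])
    print(n,s["mtx"],s["k1"],s["position"],s["orientation"])
    for q in("chest","lid","lid_rail","lid_hinge","mug","paint_tin","glue","sanding_block","putty_knife","tape"):
        r=ctrl.search_frame(n,q)
        print(q,[(round(a["position"][0]*512),round(a["position"][1]*384),round(a["confidence"],2)) for a in r[:3]])
print(ctrl.get_obs()["clock"])
E
```

```text
pics
{'clock': 0.0, 'joint_pos': array([-5.66008093e+01,  2.05918684e+01,  6.33948945e-01, -2.11193334e-02,
       -7.01343561e+01, -1.65069865e+01]), 'qvel': array([-0.01513317,  0.06803869, -0.0107286 ,  0.0758554 ,  0.05243925,
       -0.06128973]), 'tau': array([ 1.61805350e-03, -5.82719851e+01,  2.93057960e+01,  6.99688330e+00,
        6.78254830e-03, -1.68765077e-04]), 'tool_pos': array([ 0.19597947, -0.64541969,  0.22561597]), 'orientation': array([ 1.79905886e+02, -7.18596908e-03, -1.63114983e+02]), 'force': array([-0.05007929, -0.16990585,  0.47804921]), 'moment': array([-0.00745865,  0.03382924,  0.03123428]), 'opening': 0.08737973472386605}
scene [[374.55127691   0.         260.20740649]
 [  0.         374.55127691 181.35718608]
 [  0.           0.           1.        ]] 0.005890988839442277 [ 1.11922658 -0.28896871  0.89606076] [39.97446975  0.66261832 57.96238512]
chest [(255, 203, 0.74), (231, 168, 0.56)]
lid [(256, 192, 0.88)]
lid_rail [(252, 193, 0.94)]
lid_hinge [(258, 193, 0.92)]
mug [(157, 244, 0.88)]
paint_tin [(328, 150, 0.65)]
glue []
sanding_block [(228, 167, 0.59)]
putty_knife [(179, 217, 0.66)]
tape [(292, 142, 0.4)]
top [[372.96998725   0.         259.8643287 ]
 [  0.         372.96998725 191.84154875]
 [  0.           0.           1.        ]] -0.05965957404309158 [0.50608553 0.05816823 1.0142688 ] [  2.44672842  -0.344258   -90.72241791]
chest [(269, 174, 0.68), (364, 147, 0.44)]
lid [(270, 174, 0.7)]
lid_rail [(272, 176, 0.84)]
lid_hinge [(269, 177, 0.71)]
mug [(383, 188, 0.62), (270, 173, 0.35)]
paint_tin [(164, 199, 0.92)]
glue [(366, 146, 0.82), (269, 177, 0.67)]
sanding_block [(259, 242, 0.74)]
putty_knife [(305, 231, 0.85)]
tape [(190, 245, 0.6)]
1.1
```

View pics/scene0.png

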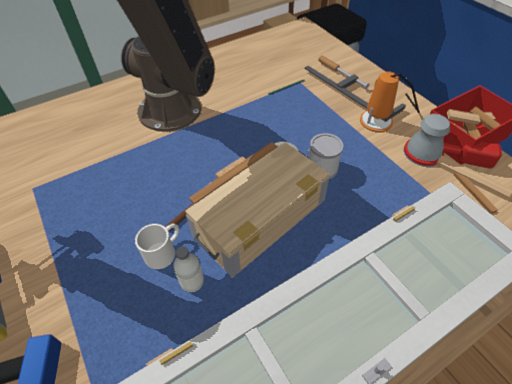

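View pics/top0.png

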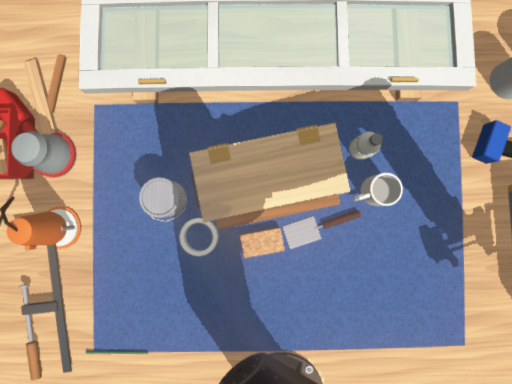

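```bash
cat > h.py <<'E'
import numpy as np, cv2
from scipy.spatial.transform import Rotation as R
CAM={}
def load(s):
    return dict(K=np.array(s["mtx"]),k=s["k1"],p=np.array(s["position"]),R=R.from_euler("xyz",s["orientation"],degrees=True).as_matrix())
def proj(c,P):
    P=np.atleast_2d(P); q=(P-c["p"])@c["R"]; u=np.c_[q[:,0]/-q[:,2],-q[:,1]/-q[:,2]]
    r2=(u**2).sum(1,keepdims=True); u=u*(1+c["k"]*r2)
    return u@c["K"][:2,:2].T+c["K"][:2,2]
def back(c,uv,z):
    uv=np.atleast_2d(np.array(uv,float)); d=(uv-c["K"][:2,2])/c["K"][0,0]; u=d.copy()
    for _ in range(20): u=d/(1+c["k"]*(u**2).sum(1,keepdims=True))
    ray=np.c_[u[:,0],-u[:,1],-np.ones(len(u))]@c["R"].T
    return c["p"]+ray*((z-c["p"][2])/ray[:,2])[:,None]
E
python3 - <<'E'
from plant import ctrl
from h import *
import pickle
cs={}
for n in("top","scene"):
    s=ctrl.snapshot(n);cs[n]=load(s)
    r=ctrl.regions_of(n,"lid")
    m=r[0]["mask"]; np.save(f"lid_{n}.npy",m)
    im=s["image"][:,:,::-1].copy()
    ct,_=cv2.findContours(m.astype(np.uint8),0,2)
    c=max(ct,key=cv2.contourArea)
    print(n,cv2.minAreaRect(c),cv2.boxPoints(cv2.minAreaRect(c)).round(1).tolist(), len(ct))
    v=cv2.resize(im,None,fx=3,fy=3,interpolation=cv2.INTER_CUBIC)
    cv2.drawContours(v,[c*3+1],-1,(0,0,255),1)
    y0,x0=(100,170) if n=="top" else (120,140)
    cv2.imwrite(f"pics/{n}z.png",v[y0*3:y0*3+480,x0*3:x0*3+720])
pickle.dump(cs,open("cs.pkl","wb"))
print(ctrl.get_obs()["clock"])
E
```

```text
top ((269.20849609375, 175.88677978515625), (84.64054870605469, 152.9861297607422), 77.81634521484375) [[185.5, 150.6999969482422], [335.0, 118.4000015258789], [352.8999938964844, 201.10000610351562], [203.39999389648438, 233.39999389648438]] 1
scene ((255.73916625976562, 190.44412231445312), (72.88433837890625, 135.21310424804688), 50.98059844970703) [[180.3000030517578, 204.6999969482422], [285.29998779296875, 119.5999984741211], [331.20001220703125, 176.1999969482422], [226.1999969482422, 261.29998779296875]] 1
1.3
```

View pics/topz.png

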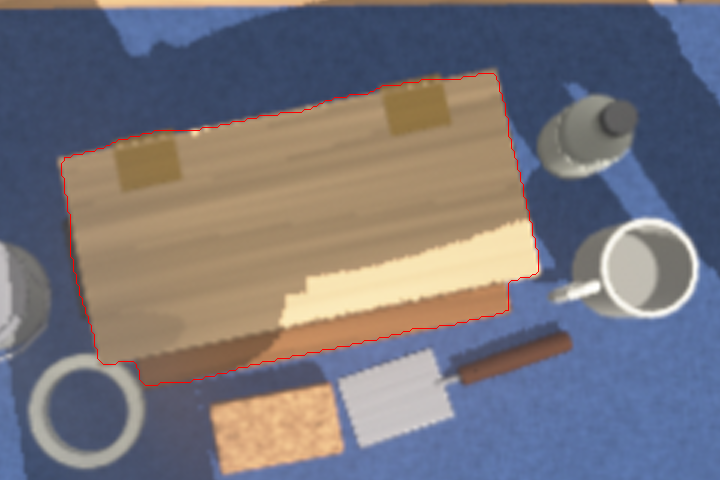

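View pics/scenez.png

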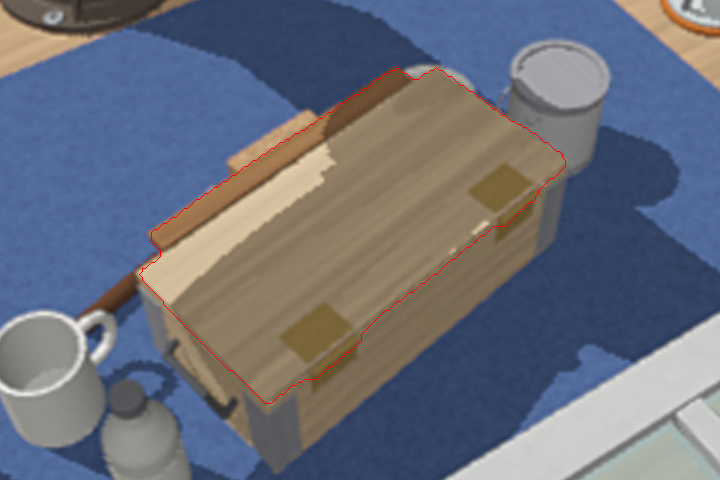

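Run:
```python
from h import *
import pickle
from scipy.optimize import least_squares
cs=pickle.load(open("cs.pkl","rb"))
L=np.array([[.085,.18,.1255],[.085,-.18,.1255],[-.085,-.18,.1255],[-.085,.18,.1255]])
T=np.array([[60,158],[497,70],[540,272],[100,363]])/3+[170-.33,100-.33]
S=np.array([[567,160],[267,404],[139,273],[437,67]])/3+[140-.33,120-.33]
b=back(cs["top"],T,.1255);print(b.round(3)); print(back(cs["scene"],S,.1255).round(3))
def w(p,P): 
    c,s=np.cos(p[2]),np.sin(p[2]); return np.c_[p[0]+c*P[:,0]-s*P[:,1],p[1]+s*P[:,0]+c*P[:,1],P[:,2]]
f=lambda p:np.r_[(proj(cs["top"],w(p,L))-T).ravel(),(proj(cs["scene"],w(p,L))-S).ravel()]
r=least_squares(f,[.5,0,.2]);print(r.x,r.fun.round(1));np.save("chest.npy",r.x)
g=np.array([[-.11,0,.1155],[-.11,.15,.1155],[-.11,-.15,.1155],[.085,0,.1155],[.085,.18,.115],[.085,-.18,.115],[-.085,.18,.115],[-.085,-.18,.115]])
print(w(r.x,g).round(3))
# objects
z={"sand":(([210,405],[330,385],[343,453],[222,473]),.03),"knife":(([338,380],[432,350],[453,415],[358,447],[570,345]),.01),"tape":(([88,410],),.03),"glue":(([617,118],),.155),"mug":(([650,268],[553,295]),.092)}
for k,(q,h) in z.items():
    B=back(cs["top"],np.array(q)/3+[169.67,99.67],h); ch=(B[:,:2]-r.x[:2])@np.array([[np.cos(r.x[2]),-np.sin(r.x[2])],[np.sin(r.x[2]),np.cos(r.x[2])]])
    print(k,B.round(3).tolist(),"chestframe",ch.round(3).tolist())
print("tin",back(cs["top"],[[163,197]],.106))
```

```text
[[ 0.641  0.22   0.125]
 [ 0.708 -0.132  0.125]
 [ 0.545 -0.163  0.125]
 [ 0.477  0.188  0.125]]
[[ 0.642  0.219  0.125]
 [ 0.714 -0.132  0.126]
 [ 0.548 -0.163  0.126]
 [ 0.479  0.189  0.126]]
[0.59390174 0.02841434 0.19258731] [-0.7 -0.8 -0.1 -1.4  0.6  0.  -0.1  0.4  0.7 -0.2 -0.5 -0.7 -1.  -0.5
 -0.4 -0.6]
[[ 0.486  0.007  0.116]
 [ 0.457  0.155  0.116]
 [ 0.515 -0.14   0.116]
 [ 0.677  0.045  0.116]
 [ 0.643  0.221  0.115]
 [ 0.712 -0.132  0.115]
 [ 0.476  0.189  0.115]
 [ 0.545 -0.165  0.115]]
sand [[0.436, 0.106, 0.03], [0.452, 0.001, 0.03], [0.392, -0.01, 0.03], [0.376, 0.096, 0.03]] chestframe [[-0.14, 0.107], [-0.144, 0.0], [-0.205, 0.001], [-0.2, 0.108]]
knife [[0.455, -0.008, 0.01], [0.481, -0.093, 0.01], [0.423, -0.11, 0.01], [0.395, -0.025, 0.01], [0.484, -0.218, 0.01]] chestframe [[-0.143, -0.009], [-0.134, -0.097], [-0.195, -0.103], [-0.205, -0.014], [-0.155, -0.22]]
tape [[0.433, 0.213, 0.03]] chestframe [[-0.123, 0.212]]
glue [[0.663, -0.219, 0.155]] chestframe [[0.021, -0.256]]
mug [[0.549, -0.264, 0.092], [0.527, -0.182, 0.092]] chestframe [[-0.1, -0.278], [-0.106, -0.194]]
tin [[0.53513774 0.28892707 0.106     ]]
```

Emit:
jog_arm --commands '[{"roll": 0.102}, {"x": -2.6, "y": 3}, {"x": -2.6, "y": 3}, {"x": -2.6, "y": 3}, {"x": -2.6, "y": 3}, {"x": -2.6, "y": 3}, {"x": -2.6, "y": 3}, {"x": -2.6, "y": 3}, {"x": -2.6, "y": 3}, {"x": -2.6, "y": 3}, {"x": -2.6, "y": 3}, {"x": -2.6, "y": 3}]' --gripper 0

```text
validation failed for argument at $.co...
```

```bash
cat > st.py <<'E'
from plant import ctrl
import numpy as np
p=np.load("chest.npy");c,s=np.cos(p[2]),np.sin(p[2])
o=ctrl.get_obs();t=o["tool_pos"];d=t[:2]-p[:2];f=o["force"]
print("t",round(o["clock"],2),"chest cm",np.round([100*(c*d[0]+s*d[1]),100*(-s*d[0]+c*d[1]),100*t[2]],2),"yaw-rel",round(o["orientation"][2]+180-np.degrees(p[2]),2),o["orientation"].round(2),"F chest",np.round([c*f[0]+s*f[1],-s*f[0]+c*f[1],f[2]],2),"open",o["opening"],o["joint_pos"].round(1))
E
python3 st.py
```

```text
t 1.3 chest cm [-51.95 -58.57  22.66] yaw-rel 5.86 [ 180.     -0.   -163.11] F chest [-1.18  0.36 -0.47] open 0.087567090001253 [-56.6  20.5   0.7   0.  -70.1 -16.5]
```

Emit:
jog_arm --commands '[{"x": 0, "y": 0, "z": 0, "roll": 0.102}, {"x": -2.6, "y": 3, "z": 0, "roll": 0}, {"x": -2.6, "y": 3, "z": 0, "roll": 0}, {"x": -2.6, "y": 3, "z": 0, "roll": 0}, {"x": -2.6, "y": 3, "z": 0, "roll": 0}, {"x": -2.6, "y": 3, "z": 0, "roll": 0}, {"x": -2.6, "y": 3, "z": 0, "roll": 0}, {"x": -2.6, "y": 3, "z": 0, "roll": 0}, {"x": -2.6, "y": 3, "z": 0, "roll": 0}, {"x": -2.6, "y": 3, "z": 0, "roll": 0}, {"x": -2.6, "y": 3, "z": 0, "roll": 0}, {"x": -2.6, "y": 3, "z": 0, "roll": 0}]' --gripper 0

```text
clock: 2.5
tool_pos: [0.4142, -0.2657, 0.227]
orientation: [-180.0, 0.0, -169.0]
force: [0.9, -0.3, -0.8]
opening: 0.0009
```

```bash
python3 st.py
```

```text
t 2.5 chest cm [-23.27 -25.43  22.7 ] yaw-rel 0.02 [-1.7998e+02  5.0000e-02 -1.6895e+02] F chest [ 0.86 -0.5  -0.78] open 0.000907273865754863 [ -9.7   3.1 -21.8   0.  -65.1 -69.2]
```

Emit:
jog_arm --commands '[{"x": -1.3, "y": 3.6, "z": 0, "roll": 0}, {"x": -1.3, "y": 3.6, "z": 0, "roll": 0}, {"x": -1.3, "y": 3.6, "z": 0, "roll": 0}, {"x": -1.3, "y": 3.6, "z": 0, "roll": 0}, {"x": -1.3, "y": 3.6, "z": 0, "roll": 0}, {"x": -1.3, "y": 3.6, "z": 0, "roll": 0}, {"x": -1.3, "y": 3.6, "z": 0, "roll": 0}, {"x": 0, "y": 0, "z": 3, "roll": 0}, {"x": 0, "y": 0, "z": 3, "roll": 0}, {"x": 0, "y": 0, "z": 3, "roll": 0}, {"x": 0, "y": 0, "z": 3, "roll": 0}, {"x": 0, "y": 0, "z": 2.8, "roll": 0}]' --gripper 0

```text
clock: 3.7
tool_pos: [0.4546, -0.0023, 0.0777]
orientation: [180.0, 0.0, -168.9]
force: [-0.1, 0.8, -0.6]
opening: 0.0005
```

```bash
python3 st.py
python3 - <<'E'
from plant import ctrl
import cv2
for n in("scene","top"):
    cv2.imwrite(f"pics/{n}1.png",ctrl.snapshot(n)["image"][:,:,::-1])
E
```

```text
t 3.7 chest cm [-14.26  -0.35   7.77] yaw-rel 0.03 [ 1.7999e+02  4.0000e-02 -1.6894e+02] F chest [ 0.08  0.83 -0.55] open 0.0005088945686617667 [  24.7    9.   -37.7    0.   -43.3 -103.6]
```

View pics/scene1.png

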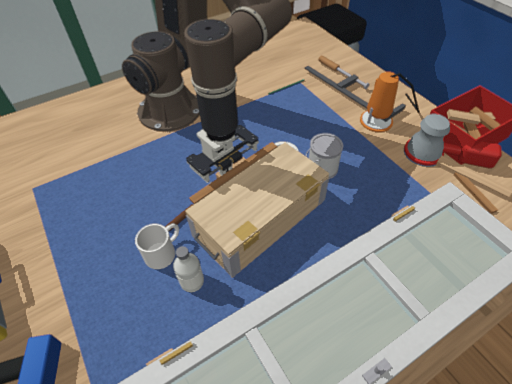

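View pics/top1.png

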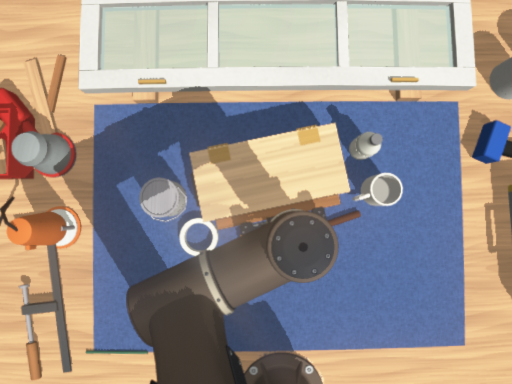

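Emit:
jog_arm --commands '[{"x": -0.6, "y": 0, "z": 0, "roll": 0}, {"x": -0.6, "y": 0, "z": 0, "roll": 0}, {"x": -0.4, "y": 0, "z": 0, "roll": 0}, {"x": -0.2, "y": 0, "z": 0, "roll": 0}, {"x": -0.2, "y": 0, "z": 0, "roll": 0}]' --gripper 0

```text
clock: 4.3
tool_pos: [0.4748, 0.0016, 0.0791]
orientation: [180.0, 0.1, -169.0]
force: [0.3, -0.2, -0.4]
opening: 0.0001
```

```bash
python3 st.py
```

```text
t 4.3 chest cm [-12.21  -0.36   7.91] yaw-rel 0.0 [ 1.7999e+02  6.0000e-02 -1.6896e+02] F chest [ 0.21 -0.26 -0.37] open 5.855668639889332e-05 [  24.    10.7  -35.2   -0.   -44.  -103. ]
```

Emit:
jog_arm --commands '[{"x": -0.1, "y": 0, "z": 0, "roll": 0}, {"x": -0.1, "y": 0, "z": 0, "roll": 0}, {"x": -0.1, "y": 0, "z": 0, "roll": 0}]' --gripper 0

```text
clock: 4.6
tool_pos: [0.4748, 0.0012, 0.0782]
orientation: [-180.0, -0.2, -169.0]
force: [-10.5, 0.2, 9.3]
opening: 0.0004
```

```bash
python3 st.py
```

```text
t 4.6 chest cm [-12.21  -0.39   7.82] yaw-rel -0.02 [-179.99   -0.24 -168.99] F chest [-10.3    2.18   9.3 ] open 0.0003588842588134011 [ 2.390e+01  1.090e+01 -3.500e+01 -1.000e-01 -4.430e+01 -1.029e+02]
```

Emit:
jog_arm --commands '[{"x": 0, "y": 0, "z": -0.2, "roll": 0}, {"x": 0, "y": 0, "z": -0.3, "roll": 0}, {"x": 0, "y": 0, "z": -0.4, "roll": 0}, {"x": -0.05, "y": 0, "z": -0.4, "roll": 0}]' --gripper 0

```text
clock: 5.0
tool_pos: [0.4753, 0.0014, 0.0908]
orientation: [-180.0, -0.3, -169.0]
force: [-6.1, 0.5, -1.9]
opening: 0.0007
```

```bash
python3 st.py;  python3 - <<'E'
from plant import ctrl
import cv2
for n in("scene",):
    cv2.imwrite(f"pics/{n}2.png",cv2.resize(ctrl.snapshot(n)["image"][100:300,130:390,::-1],None,fx=3,fy=3))
E
```

```text
t 5.0 chest cm [-12.16  -0.39   9.08] yaw-rel -0.03 [-179.99   -0.25 -169.  ] F chest [-5.91  1.68 -1.86] open 0.0007250026761852415 [ 2.390e+01  9.900e+00 -3.410e+01 -1.000e-01 -4.620e+01 -1.029e+02]
```

View pics/scene2.png

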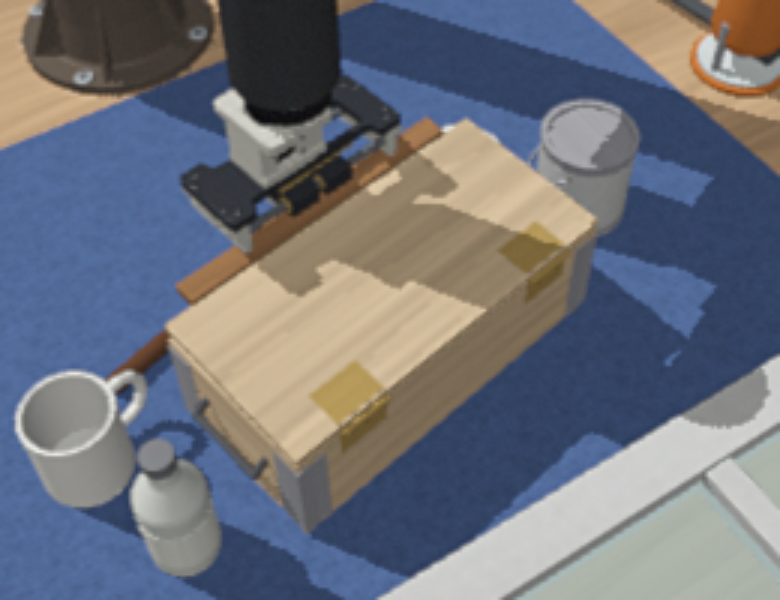

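Emit:
jog_arm --commands '[{"x": -0.1, "y": 0, "z": -0.2, "roll": 0}, {"x": -0.05, "y": 0, "z": -0.3, "roll": 0}, {"x": -0.05, "y": 0, "z": -0.3, "roll": 0}, {"x": -0.05, "y": 0, "z": -0.3, "roll": 0}]' --gripper 0

```text
clock: 5.45
tool_pos: [0.4763, 0.0015, 0.1012]
orientation: [-180.0, -0.4, -169.0]
force: [-10.0, 0.4, -0.3]
opening: 0.0004
```

```bash
python3 st.py;  python3 - <<'E'
from plant import ctrl
import cv2
for n in("scene",):
    cv2.imwrite(f"pics/{n}3.png",cv2.resize(ctrl.snapshot(n)["image"][100:300,130:390,::-1],None,fx=3,fy=3))
E
```

```text
t 5.45 chest cm [-12.06  -0.39  10.12] yaw-rel -0.06 [-180.     -0.41 -169.03] F chest [-9.77  2.3  -0.35] open 0.0003696182941629321 [ 2.390e+01  9.300e+00 -3.320e+01 -1.000e-01 -4.790e+01 -1.028e+02]
```

View pics/scene3.png

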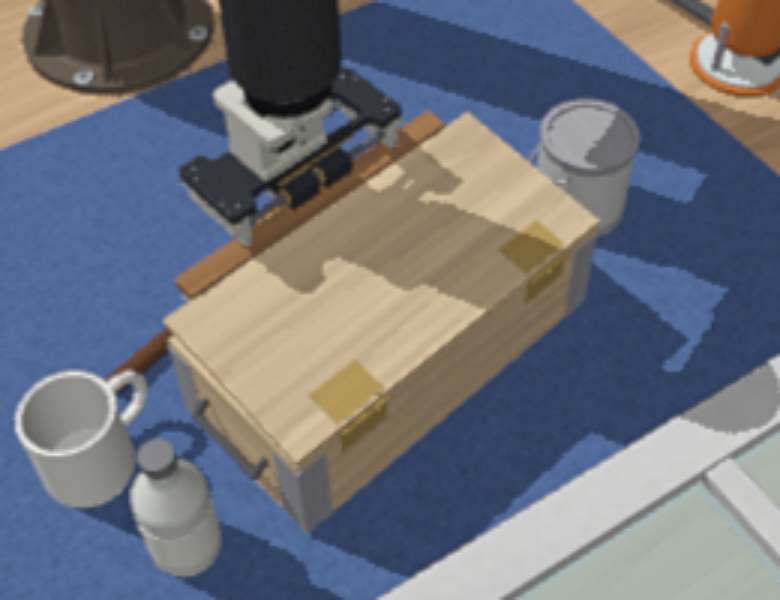

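```bash
cat >> h.py <<'E'
def lidpts(p,th,P):
    # P in lid frame shut (chest frame); rotate about hinge
    P=np.atleast_2d(np.array(P,float)); X=P[:,0]-.085; Z=P[:,2]-.1155
    c,s=np.cos(th),np.sin(th); x=.085+X*c+Z*s; z=.1155-X*s+Z*c
    C,S=np.cos(p[2]),np.sin(p[2])
    return np.c_[p[0]+C*x-S*P[:,1],p[1]+S*x+C*P[:,1],z]
E
python3 - <<'E'
from h import *
import pickle
cs=pickle.load(open("cs.pkl","rb"));p=np.load("chest.npy")
for th in(0,.03,.06,.1,.13,.17,.25): print(th,((proj(cs["scene"],lidpts(p,th,[[-.085,-.18,.1255],[-.085,.18,.1255]]))-[130,100])*3+1).round(0).tolist())
E
```

```text
0 [[166.0, 331.0], [466.0, 125.0]]
0.03 [[165.0, 328.0], [466.0, 122.0]]
0.06 [[165.0, 325.0], [467.0, 118.0]]
0.1 [[164.0, 321.0], [468.0, 114.0]]
0.13 [[163.0, 318.0], [469.0, 110.0]]
0.17 [[163.0, 314.0], [470.0, 106.0]]
0.25 [[163.0, 307.0], [473.0, 98.0]]
```

Emit:
jog_arm --commands '[{"x": -0.09, "y": 0, "z": -0.4, "roll": 0}, {"x": -0.1, "y": 0, "z": -0.75, "roll": 0}, {"x": -0.15, "y": 0, "z": -0.76, "roll": 0}, {"x": -0.18, "y": 0, "z": -0.76, "roll": 0}, {"x": -0.21, "y": 0, "z": -0.75, "roll": 0}, {"x": -0.24, "y": 0, "z": -0.74, "roll": 0}, {"x": -0.28, "y": 0, "z": -0.73, "roll": 0}]' --gripper 0

```text
clock: 6.2
tool_pos: [0.489, 0.004, 0.1507]
orientation: [-180.0, -0.4, -169.0]
force: [-11.4, -1.0, 2.4]
opening: 0.0005
```

```bash
python3 st.py;  python3 - <<'E'
from plant import ctrl
import cv2
for n in("scene",):
    cv2.imwrite(f"pics/{n}4.png",cv2.resize(ctrl.snapshot(n)["image"][100:300,130:390,::-1],None,fx=3,fy=3))
from h import *
import pickle
cs=pickle.load(open("cs.pkl","rb"));p=np.load("chest.npy")
for th in(.25,.3,.35,.4): print(th,((proj(cs["scene"],lidpts(p,th,[[-.085,-.18,.1255],[-.085,.18,.1255]]))-[130,100])*3+1).round(0).tolist())
E
```

```text
t 6.2 chest cm [-10.77  -0.39  15.07] yaw-rel -0.04 [-180.     -0.38 -169.  ] F chest [-11.37   1.16   2.43] open 0.0005491678903816599 [ 2.350e+01  7.000e+00 -2.810e+01 -1.000e-01 -5.520e+01 -1.024e+02]
0.25 [[163.0, 307.0], [473.0, 98.0]]
0.3 [[163.0, 303.0], [476.0, 93.0]]
0.35 [[164.0, 299.0], [479.0, 88.0]]
0.4 [[165.0, 296.0], [482.0, 84.0]]
```

View pics/scene4.png

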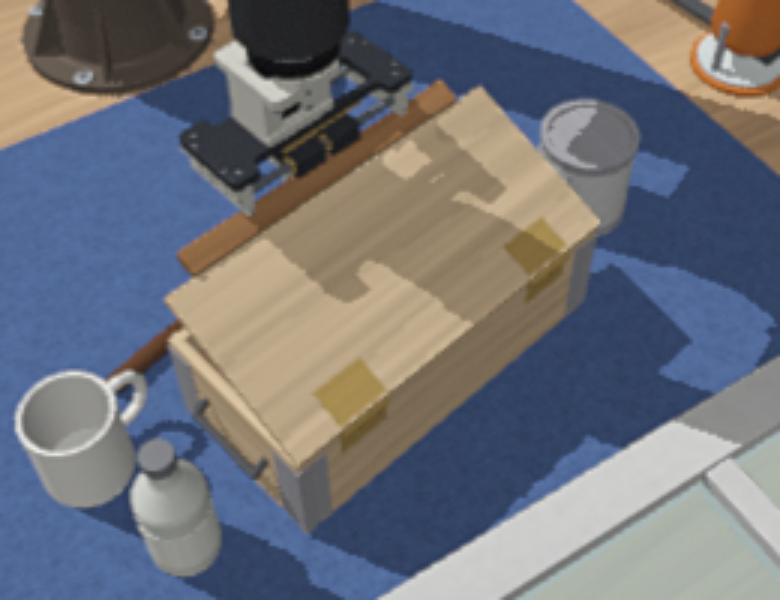

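Emit:
jog_arm --commands '[{"x": -0.27, "y": 0, "z": -0.72, "roll": 0}, {"x": -0.31, "y": 0, "z": -0.71, "roll": 0}, {"x": -0.35, "y": 0, "z": -0.7, "roll": 0}, {"x": -0.37, "y": 0, "z": -0.68, "roll": 0}, {"x": -0.4, "y": 0, "z": -0.67, "roll": 0}, {"x": -0.43, "y": 0, "z": -0.65, "roll": 0}, {"x": -0.45, "y": 0, "z": -0.63, "roll": 0}, {"x": -0.48, "y": 0, "z": -0.61, "roll": 0}, {"x": -0.5, "y": 0, "z": -0.6, "roll": 0}, {"x": -0.53, "y": 0, "z": -0.58, "roll": 0}]' --gripper 0

```text
clock: 7.25
tool_pos: [0.5331, 0.0128, 0.2176]
orientation: [-180.0, 0.0, -169.0]
force: [-1.9, -0.3, 0.8]
opening: 0.0003
```

```bash
python3 st.py;  python3 - <<'E'
from plant import ctrl
import cv2
for n in("scene",):
    cv2.imwrite(f"pics/{n}5.png",cv2.resize(ctrl.snapshot(n)["image"][60:260,130:390,::-1],None,fx=3,fy=3))
from h import *
import pickle
cs=pickle.load(open("cs.pkl","rb"));p=np.load("chest.npy")
for th in(.65,.7,.75,.8): print(th,((proj(cs["scene"],lidpts(p,th,[[-.085,-.18,.1255],[-.085,.18,.1255]]))-[130,60])*3+1).round(0).tolist())
E
```

```text
t 7.25 chest cm [-6.27 -0.37 21.76] yaw-rel 0.01 [-1.7999e+02  3.0000e-02 -1.6895e+02] F chest [-1.94  0.07  0.8 ] open 0.0002892315603707969 [  22.5    7.5  -18.     0.   -64.5 -101.4]
0.65 [[176.0, 406.0], [503.0, 187.0]]
0.7 [[179.0, 405.0], [508.0, 184.0]]
0.75 [[182.0, 404.0], [513.0, 182.0]]
0.8 [[186.0, 404.0], [519.0, 181.0]]
```

View pics/scene5.png

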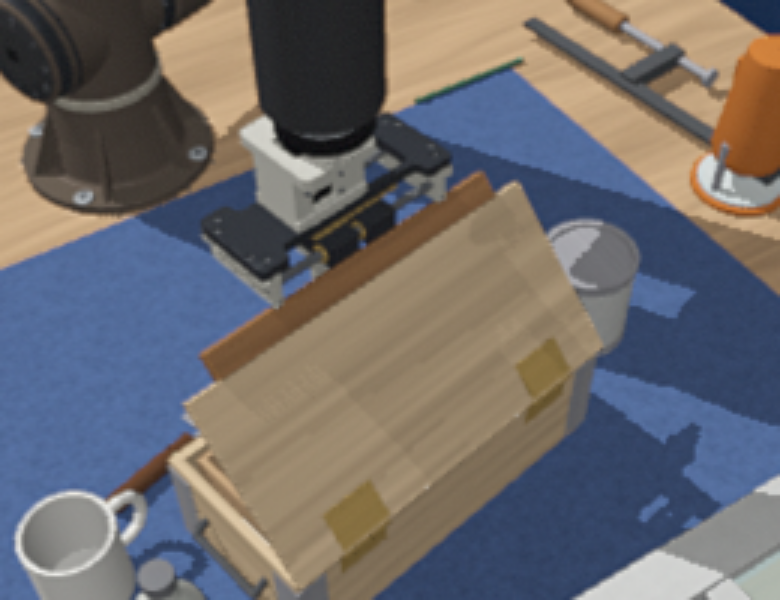

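Emit:
jog_arm --commands '[{"x": -0.56, "y": 0, "z": -0.54, "roll": 0}, {"x": -0.58, "y": 0, "z": -0.52, "roll": 0}, {"x": -0.6, "y": 0, "z": -0.5, "roll": 0}, {"x": -0.62, "y": 0, "z": -0.47, "roll": 0}, {"x": -0.64, "y": 0, "z": -0.44, "roll": 0}, {"x": -0.66, "y": 0, "z": -0.42, "roll": 0}, {"x": -0.67, "y": 0, "z": -0.39, "roll": 0}, {"x": -0.69, "y": 0, "z": -0.36, "roll": 0}, {"x": -0.7, "y": 0, "z": -0.34, "roll": 0}, {"x": -0.71, "y": 0, "z": -0.31, "roll": 0}, {"x": -0.72, "y": 0, "z": -0.28, "roll": 0}]' --gripper 0

```text
clock: 8.4
tool_pos: [0.6034, 0.0266, 0.2629]
orientation: [180.0, 0.0, -169.0]
force: [-0.2, -1.0, 0.6]
opening: 0.0002
```

```bash
python3 st.py;  python3 - <<'E'
from plant import ctrl
import cv2
for n in("scene",):
    cv2.imwrite(f"pics/{n}6.png",cv2.resize(ctrl.snapshot(n)["image"][60:260,130:390,::-1],None,fx=3,fy=3))
from h import *
import pickle
cs=pickle.load(open("cs.pkl","rb"));p=np.load("chest.npy")
for th in(1.1,1.15,1.2,1.25,1.3): print(th,((proj(cs["scene"],lidpts(p,th,[[-.085,-.18,.1255],[-.085,.18,.1255]]))-[130,60])*3+1).round(0).tolist())
E
```

```text
t 8.4 chest cm [ 0.89 -0.36 26.29] yaw-rel 0.01 [ 1.8000e+02  1.0000e-02 -1.6895e+02] F chest [-0.44 -0.94  0.56] open 0.00024523408178342865 [  21.    12.7   -5.5    0.   -71.8 -100. ]
1.1 [[217.0, 416.0], [559.0, 180.0]]
1.15 [[223.0, 419.0], [567.0, 182.0]]
1.2 [[230.0, 424.0], [574.0, 184.0]]
1.25 [[237.0, 429.0], [582.0, 186.0]]
1.3 [[244.0, 434.0], [590.0, 189.0]]
```

View pics/scene6.png

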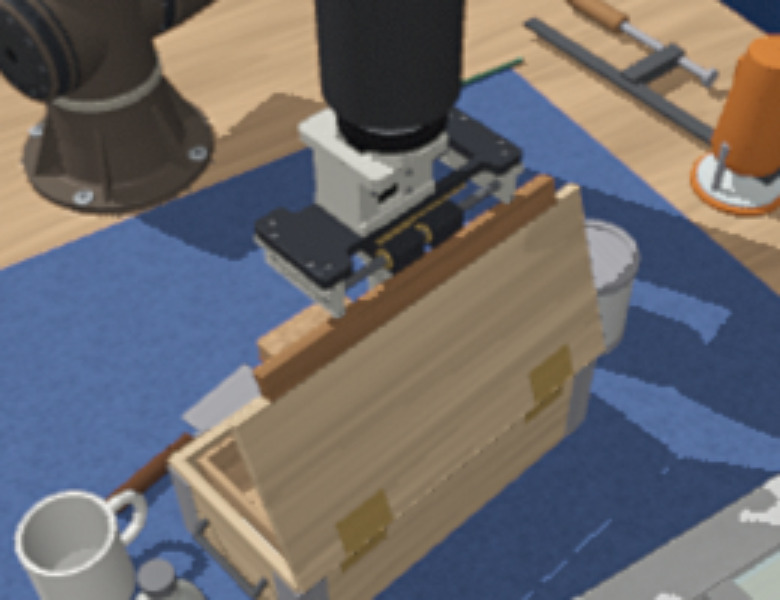

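Emit:
jog_arm --commands '[{"x": -0.6, "y": 0, "z": -0.2, "roll": 0}, {"x": -0.6, "y": 0, "z": -0.2, "roll": 0}, {"x": -0.6, "y": 0, "z": -0.2, "roll": 0}, {"x": -0.6, "y": 0, "z": -0.1, "roll": 0}, {"x": -0.6, "y": 0, "z": 0, "roll": 0}, {"x": -0.6, "y": 0, "z": 0, "roll": 0}, {"x": -0.6, "y": 0, "z": 0, "roll": 0}, {"x": -0.5, "y": 0, "z": 0, "roll": 0}, {"x": -0.5, "y": 0, "z": 0, "roll": 0}, {"x": -0.4, "y": 0, "z": 0, "roll": 0}, {"x": -0.4, "y": 0, "z": 0, "roll": 0}, {"x": -0.4, "y": 0, "z": 0, "roll": 0}]' --gripper 0

```text
clock: 9.65
tool_pos: [0.6658, 0.0388, 0.2697]
orientation: [180.0, 0.0, -169.0]
force: [0.3, -0.3, -0.8]
opening: 0.0006
```

```bash
python3 st.py;  python3 - <<'E'
from plant import ctrl
import cv2
for n in("scene",):
    cv2.imwrite(f"pics/{n}7.png",cv2.resize(ctrl.snapshot(n)["image"][60:260,130:390,::-1],None,fx=3,fy=3))
from h import *
import pickle
cs=pickle.load(open("cs.pkl","rb"));p=np.load("chest.npy")
for th in(1.5,1.55,1.6,1.65,1.7): print(th,((proj(cs["scene"],lidpts(p,th,[[-.085,-.18,.1255],[-.085,.18,.1255]]))-[130,60])*3+1).round(0).tolist())
E
```

```text
t 9.65 chest cm [ 7.26 -0.35 26.97] yaw-rel 0.01 [ 180.      0.   -168.95] F chest [ 0.28 -0.39 -0.82] open 0.0006259878289848909 [ 20.1  18.5   3.4  -0.  -74.8 -99. ]
1.5 [[275.0, 460.0], [623.0, 206.0]]
1.55 [[283.0, 468.0], [632.0, 211.0]]
1.6 [[291.0, 476.0], [640.0, 217.0]]
1.65 [[300.0, 485.0], [648.0, 223.0]]
1.7 [[308.0, 494.0], [656.0, 230.0]]
```

View pics/scene7.png

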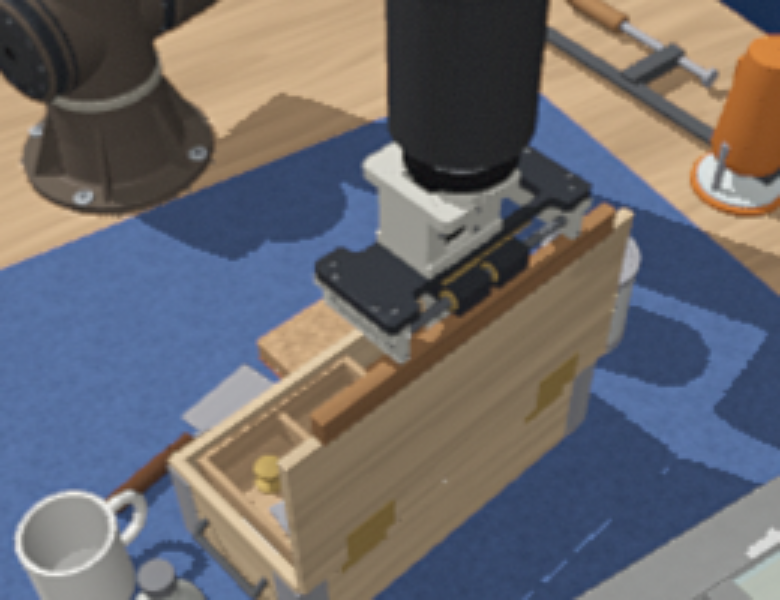

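Emit:
jog_arm --commands '[{"x": -0.3, "y": 0, "z": 0, "roll": 0}, {"x": -0.3, "y": 0, "z": 0, "roll": 0}, {"x": -0.3, "y": 0, "z": 0, "roll": 0}, {"x": -0.3, "y": 0, "z": 0, "roll": 0}, {"x": -0.3, "y": 0, "z": 0, "roll": 0}, {"x": -0.3, "y": 0, "z": 0, "roll": 0}, {"x": -0.3, "y": 0, "z": 0, "roll": 0}, {"x": -0.3, "y": 0, "z": 0, "roll": 0}]' --gripper 0

```text
clock: 10.5
tool_pos: [0.6893, 0.0434, 0.2697]
orientation: [-180.0, -0.0, -169.0]
force: [-0.1, 0.4, 0.2]
opening: 0.0006
```

```bash
python3 st.py;  python3 - <<'E'
from plant import ctrl
import cv2
for n in("scene",):
    cv2.imwrite(f"pics/{n}8.png",cv2.resize(ctrl.snapshot(n)["image"][60:260,130:390,::-1],None,fx=3,fy=3))
from h import *
import pickle
cs=pickle.load(open("cs.pkl","rb"));p=np.load("chest.npy")
for th in(1.65,1.7,1.75,1.8,1.92): print(th,((proj(cs["scene"],lidpts(p,th,[[-.085,-.18,.1255],[-.085,.18,.1255]]))-[130,60])*3+1).round(0).tolist())
E
```

```text
t 10.5 chest cm [ 9.65 -0.35 26.97] yaw-rel 0.01 [-180.     -0.   -168.95] F chest [-0.02  0.41  0.24] open 0.0005515517856457984 [ 19.7  20.8   6.7   0.  -75.8 -98.7]
1.65 [[300.0, 485.0], [648.0, 223.0]]
1.7 [[308.0, 494.0], [656.0, 230.0]]
1.75 [[317.0, 503.0], [664.0, 237.0]]
1.8 [[325.0, 513.0], [672.0, 244.0]]
1.92 [[345.0, 537.0], [690.0, 263.0]]
```

View pics/scene8.png

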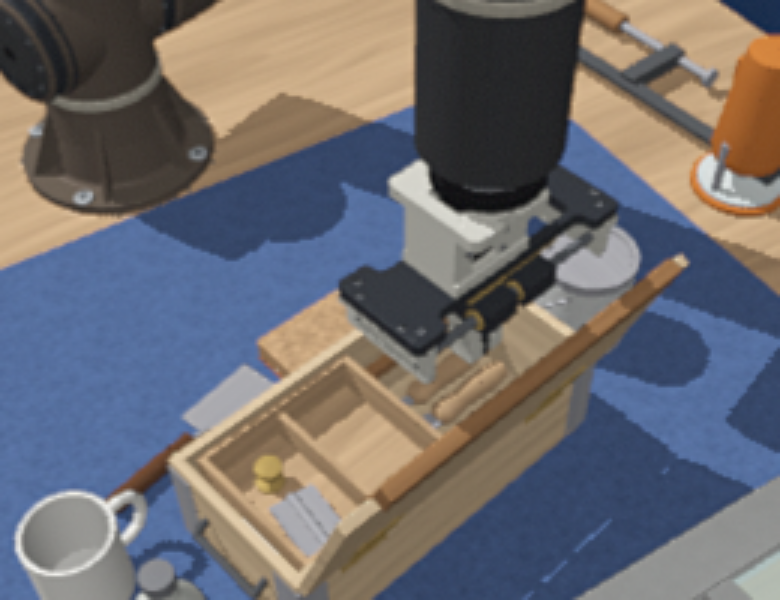

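Emit:
jog_arm --commands '[{"x": 2, "y": 0, "z": 0, "roll": 0}, {"x": 3, "y": 0, "z": 0, "roll": 0}, {"x": 3, "y": 0, "z": 0, "roll": 0}, {"x": 2, "y": 0, "z": 0, "roll": 0}]' --gripper 0

```text
clock: 10.95
tool_pos: [0.5894, 0.0238, 0.2699]
orientation: [180.0, 0.0, -169.0]
force: [-0.8, 0.2, -0.1]
opening: 0.0004
```

```bash
python3 st.py;  python3 - <<'E'
from plant import ctrl
import cv2
from h import *
import pickle
cs=pickle.load(open("cs.pkl","rb"));p=np.load("chest.npy")
C,S=np.cos(p[2]),np.sin(p[2])
def ch(B): d=B[:,:2]-p[:2]; return np.c_[C*d[:,0]+S*d[:,1],-S*d[:,0]+C*d[:,1]]
q=np.array([[348,362],[440,435],[355,362],[280,412],[366,505],[200,455]])/3+[129.67,59.67]
print(ch(back(cs["scene"],q,.108)).round(3).tolist())
s=ctrl.snapshot("scene")
cv2.imwrite("pics/scene9.png",cv2.resize(s["image"][60:260,130:390,::-1],None,fx=3,fy=3))
for z,k in((.072,"till_left"),(.087,"till")):
    r=ctrl.search_frame("scene",k)
    for a in r[:2]: print(k,a["confidence"],(np.array(a["position"])*[512,384]).round(),ch(back(cs["scene"],[np.array(a["position"])*[512,384]],z)).round(3))
E
```

```text
t 10.95 chest cm [-0.53 -0.36 26.99] yaw-rel 0.01 [ 1.7999e+02  1.0000e-02 -1.6896e+02] F chest [-0.75  0.38 -0.06] open 0.0004096851082213929 [  21.3   11.1   -6.6   -0.   -72.3 -100.2]
[[-0.064, 0.006], [0.053, 0.009], [-0.06, 0.011], [-0.063, -0.076], [0.062, -0.086], [-0.074, -0.156]]
till_left 0.61 [238. 208.] [[-0.03  -0.055]]
till_left 0.38 [233. 233.] [[ 0.022 -0.117]]
till 0.81 [233. 209.] [[-0.025 -0.074]]
```

View pics/scene9.png

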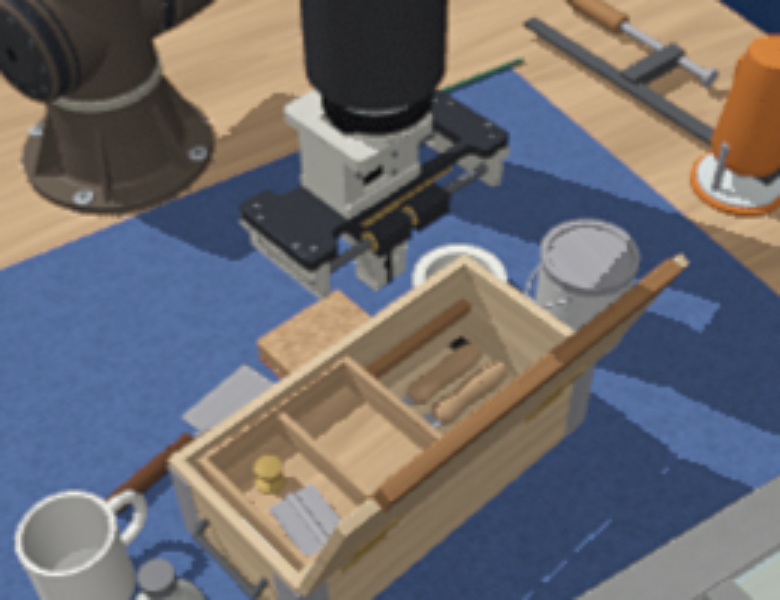

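Emit:
jog_arm --commands '[{"x": 0, "y": -1.7, "z": 0, "roll": 0}, {"x": 0, "y": -1.65, "z": 0, "roll": 0}, {"x": 0, "y": 0, "z": 3, "roll": 0}, {"x": 0, "y": 0, "z": 3, "roll": 0}, {"x": 0, "y": 0, "z": 3, "roll": 0}, {"x": 0, "y": 0, "z": 3, "roll": 0}, {"x": 0, "y": 0, "z": 2, "roll": 0}]' --gripper 0

```text
clock: 11.8
tool_pos: [0.597, -0.0102, 0.1268]
orientation: [-180.0, -0.2, -169.0]
force: [0.3, 0.4, 0.6]
opening: 0.0004
```

```bash
python3 st.py;  python3 - <<'E'
from plant import ctrl
import cv2
s=ctrl.snapshot("scene")
cv2.imwrite("pics/scene10.png",cv2.resize(s["image"][60:260,130:390,::-1],None,fx=3,fy=3))
E
```

```text
t 11.8 chest cm [-0.43 -3.84 12.68] yaw-rel -0.06 [-179.99   -0.18 -169.03] F chest [0.33 0.35 0.57] open 0.0004031536755480073 [ 17.8  18.1 -16.9  -0.  -55.2 -96.8]
```

View pics/scene10.png

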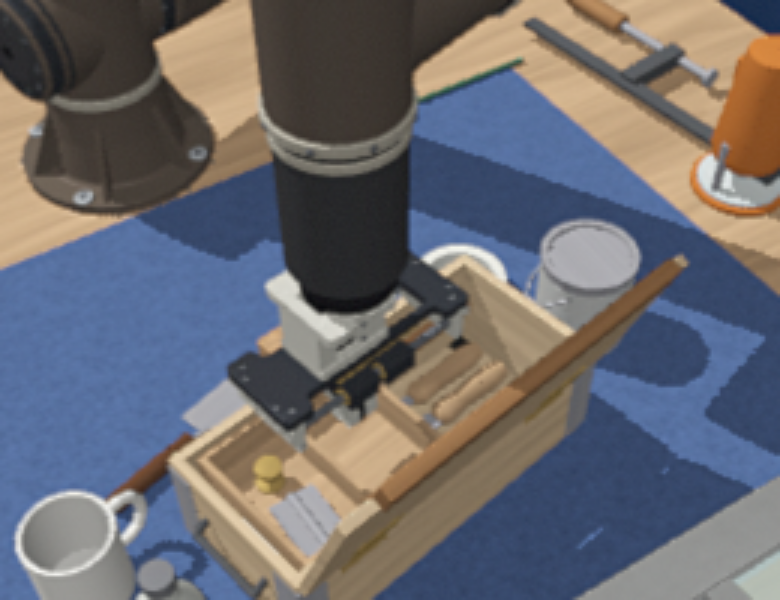

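Emit:
jog_arm --commands '[{"x": 0, "y": 0.1, "z": 1.5, "roll": 0}, {"x": 0, "y": 0, "z": 1.5, "roll": 0}, {"x": 0, "y": 0, "z": 1, "roll": 0}, {"x": 0, "y": 0, "z": 0.3, "roll": 0}, {"x": 0, "y": 0, "z": 0, "roll": 0}]' --gripper 0

```text
clock: 12.35
tool_pos: [0.5974, -0.0081, 0.0865]
orientation: [-180.0, -0.0, -169.0]
force: [-0.5, 0.9, 0.0]
opening: 0.0005
```

```bash
python3 st.py
```

```text
t 12.35 chest cm [-0.36 -3.65  8.65] yaw-rel -0.0 [-1.7999e+02 -4.0000e-02 -1.6897e+02] F chest [-0.32  1.02  0.  ] open 0.0004691447423504306 [ 18.   20.5 -19.5   0.  -50.1 -96.9]
```

Emit:
jog_arm --commands '[{"x": 0, "y": 0.3, "z": 0.3, "roll": 0}, {"x": 0, "y": 0.3, "z": 0, "roll": 0}, {"x": 0, "y": 0.3, "z": 0, "roll": 0}, {"x": 0, "y": 0.3, "z": 0, "roll": 0}, {"x": 0, "y": 0.3, "z": 0, "roll": 0}, {"x": 0, "y": 0.3, "z": 0, "roll": 0}, {"x": 0, "y": 0.3, "z": 0, "roll": 0}, {"x": 0, "y": 0.3, "z": 0, "roll": 0}]' --gripper 0

```text
clock: 13.15
tool_pos: [0.5925, 0.0159, 0.0837]
orientation: [-180.0, -0.0, -168.9]
force: [0.4, -3.6, -0.1]
opening: 0.0006
```

```bash
python3 st.py
```

```text
t 13.15 chest cm [-0.38 -1.2   8.37] yaw-rel 0.02 [-1.7998e+02 -1.0000e-02 -1.6894e+02] F chest [-0.28 -3.62 -0.15] open 0.0006447924666489891 [ 20.4  20.3 -20.3   0.  -49.5 -99.4]
```

Emit:
jog_arm --commands '[{"x": 0, "y": 0.4, "z": 0, "roll": 0}, {"x": 0, "y": 0.5, "z": 0, "roll": 0}, {"x": 0, "y": 0.5, "z": 0, "roll": 0}, {"x": 0, "y": 0.5, "z": 0, "roll": 0}, {"x": 0, "y": 0.5, "z": 0, "roll": 0}, {"x": 0, "y": 0.5, "z": 0, "roll": 0}, {"x": 0, "y": 0.5, "z": 0, "roll": 0}, {"x": 0, "y": 0.5, "z": 0, "roll": 0}, {"x": 0, "y": 0.5, "z": 0, "roll": 0}, {"x": 0, "y": 0.5, "z": 0, "roll": 0}, {"x": 0, "y": 0.4, "z": 0, "roll": 0}, {"x": 0, "y": 0.3, "z": 0, "roll": 0}]' --gripper 0

```text
clock: 14.35
tool_pos: [0.5817, 0.0712, 0.0837]
orientation: [180.0, -0.0, -168.9]
force: [-0.2, -3.1, 0.5]
opening: 0.0005
```

```bash
python3 st.py;  python3 - <<'E'
from plant import ctrl
import cv2
s=ctrl.snapshot("scene")
cv2.imwrite("pics/scene11.png",cv2.resize(s["image"][60:260,130:390,::-1],None,fx=3,fy=3))
E
```

```text
t 14.35 chest cm [-0.38  4.43  8.37] yaw-rel 0.02 [ 180.     -0.   -168.94] F chest [-0.81 -3.    0.45] open 0.0004923435777310013 [  26.1   19.7  -21.1   -0.   -49.1 -105. ]
```

View pics/scene11.png

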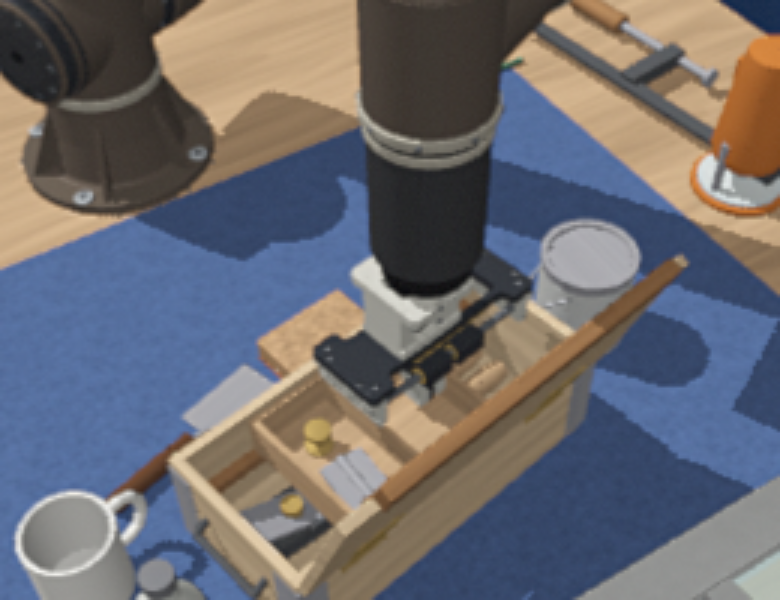

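Emit:
jog_arm --commands '[{"x": 0, "y": 0.4, "z": 0, "roll": 0}, {"x": 0, "y": 0.5, "z": 0, "roll": 0}, {"x": 0, "y": 0.6, "z": 0, "roll": 0}, {"x": 0, "y": 0.6, "z": 0, "roll": 0}, {"x": 0, "y": 0.6, "z": 0, "roll": 0}, {"x": 0, "y": 0.6, "z": 0, "roll": 0}, {"x": 0, "y": 0.6, "z": 0, "roll": 0}, {"x": 0, "y": 0.6, "z": 0, "roll": 0}, {"x": 0, "y": 0.6, "z": 0, "roll": 0}, {"x": 0, "y": 0.6, "z": 0, "roll": 0}, {"x": 0, "y": 0.6, "z": 0, "roll": 0}, {"x": 0, "y": 0.5, "z": 0, "roll": 0}]' --gripper 0

```text
clock: 15.6
tool_pos: [0.5687, 0.1381, 0.0837]
orientation: [180.0, -0.0, -168.9]
force: [0.5, -3.7, 0.3]
opening: 0.0002
```

Emit:
jog_arm --commands '[{"x": 0, "y": 0.5, "z": 0, "roll": 0}, {"x": 0, "y": 0.5, "z": 0, "roll": 0}, {"x": 0, "y": 0.4, "z": 0, "roll": 0}, {"x": 0, "y": 0.3, "z": 0, "roll": 0}, {"x": 0, "y": 0.2, "z": 0, "roll": 0}, {"x": 0, "y": 0.2, "z": 0, "roll": 0}]' --gripper 0

```text
clock: 16.2
tool_pos: [0.5647, 0.1582, 0.0836]
orientation: [-180.0, -0.0, -169.0]
force: [0.7, -4.5, 1.0]
opening: 0.0004
```

```bash
python3 st.py
```

```text
t 16.2 chest cm [-0.38 13.3   8.36] yaw-rel 0.01 [-1.8000e+02 -1.0000e-02 -1.6895e+02] F chest [-0.2  -4.51  1.03] open 0.0003920859574157471 [  34.7   19.8  -21.1    0.   -49.2 -113.7]
```

Still sliding; creep to the end stop.

Emit:
jog_arm --commands '[{"x": 0, "y": 0.2, "z": 0, "roll": 0}, {"x": 0, "y": 0.2, "z": 0, "roll": 0}, {"x": 0, "y": 0.2, "z": 0, "roll": 0}, {"x": 0, "y": 0.2, "z": 0, "roll": 0}]' --gripper 0

```text
clock: 16.6
tool_pos: [0.5632, 0.1661, 0.0837]
orientation: [-180.0, -0.0, -169.0]
force: [0.1, -4.0, 0.0]
opening: 0.0005
```

```bash
python3 st.py
```

```text
t 16.6 chest cm [-0.38 14.11  8.37] yaw-rel 0.01 [-180.     -0.   -168.96] F chest [-0.66 -3.9   0.04] open 0.0005333852750077476 [  35.5   19.8  -21.    -0.   -49.2 -114.5]
```

Emit:
jog_arm --commands '[{"x": 0, "y": 0.15, "z": 0, "roll": 0}, {"x": 0, "y": 0.15, "z": 0, "roll": 0}, {"x": 0, "y": 0.15, "z": 0, "roll": 0}]' --gripper 0

```text
clock: 16.9
tool_pos: [0.5623, 0.1706, 0.0837]
orientation: [180.0, -0.0, -169.0]
force: [0.9, -3.0, 1.8]
opening: 0.0003
```

```bash
python3 st.py
```

```text
t 16.9 chest cm [-0.38 14.56  8.37] yaw-rel 0.01 [ 180.     -0.   -168.96] F chest [ 0.27 -3.11  1.83] open 0.000326119990283817 [  35.9   19.9  -20.9   -0.   -49.2 -114.9]
```

Emit:
jog_arm --commands '[{"x": 0, "y": 0.15, "z": 0, "roll": 0}, {"x": 0, "y": 0.15, "z": 0, "roll": 0}]' --gripper 0

```text
clock: 17.1
tool_pos: [0.5619, 0.1721, 0.0837]
orientation: [-179.9, -0.0, -168.9]
force: [7.0, -16.9, -0.2]
opening: 0.0004
```

```bash
python3 st.py;  python3 - <<'E'
from plant import ctrl
import cv2
s=ctrl.snapshot("scene")
cv2.imwrite("pics/scene12.png",cv2.resize(s["image"][60:260,130:390,::-1],None,fx=3,fy=3))
E
```

```text
t 17.1 chest cm [-0.39 14.72  8.37] yaw-rel 0.02 [-1.7988e+02 -4.0000e-02 -1.6894e+02] F chest [  3.68 -17.98  -0.22] open 0.00041795803560392054 [ 3.610e+01  1.990e+01 -2.090e+01  1.000e-01 -4.930e+01 -1.152e+02]
```

View pics/scene12.png

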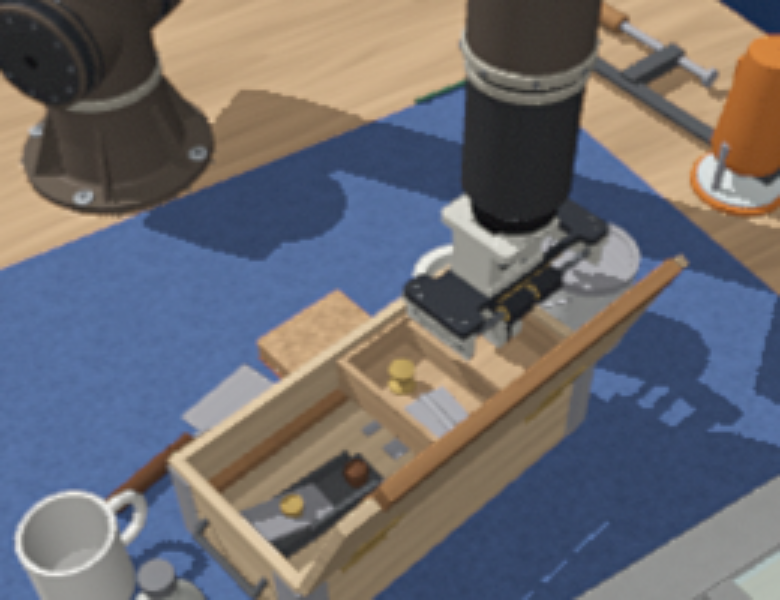

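Emit:
jog_arm --commands '[{"x": 0, "y": -0.4, "z": 0, "roll": 0}, {"x": 0, "y": -0.5, "z": 0, "roll": 0}, {"x": 0, "y": -0.5, "z": 0, "roll": 0}, {"x": 0, "y": 0, "z": -1, "roll": 0}, {"x": 0, "y": 0, "z": -2, "roll": 0}, {"x": 0, "y": 0, "z": -3, "roll": 0}, {"x": 0, "y": 0, "z": -3, "roll": 0}, {"x": 0, "y": 0, "z": -3, "roll": 0}, {"x": 2, "y": -1, "z": -2, "roll": 0}, {"x": 3, "y": -2, "z": 0, "roll": 0}, {"x": 3, "y": -2, "z": 0, "roll": 0}, {"x": 3, "y": -2, "z": 0, "roll": 0}]' --gripper 0

```text
clock: 18.35
tool_pos: [0.469, 0.0693, 0.2245]
orientation: [180.0, 0.1, -168.9]
force: [-0.1, 0.2, -0.4]
opening: 0.0
```

Emit:
jog_arm --commands '[{"x": 2.5, "y": -2.5, "z": 0, "roll": 0}, {"x": 1, "y": -3, "z": 0, "roll": 0}, {"x": 1, "y": -3, "z": 0, "roll": 0}, {"x": 0, "y": -3, "z": 0, "roll": 0}, {"x": 0, "y": -3, "z": 0, "roll": 0}, {"x": 0, "y": -3, "z": 0, "roll": 0}, {"x": 0, "y": 0, "z": 0, "roll": 0}]' --gripper 0

```text
clock: 19.05
tool_pos: [0.4597, -0.1127, 0.2244]
orientation: [-180.0, 0.0, -169.1]
force: [0.1, -0.1, 0.6]
opening: 0.0007
```

```bash
python3 st.py;  python3 - <<'E'
from plant import ctrl
import cv2
for n in("scene","top"):
    s=ctrl.snapshot(n); cv2.imwrite(f"pics/{n}13.png",s["image"][:,:,::-1])
    cv2.imwrite(f"pics/{n}13z.png",cv2.resize(s["image"][60:260,130:390,::-1],None,fx=3,fy=3))
E
```

```text
t 19.05 chest cm [-15.87 -11.28  22.44] yaw-rel -0.13 [-1.7998e+02  4.0000e-02 -1.6910e+02] F chest [ 0.09 -0.14  0.65] open 0.0007118012684116334 [ 10.1   1.3 -24.    0.  -64.7 -89.3]
```

View pics/scene13z.png

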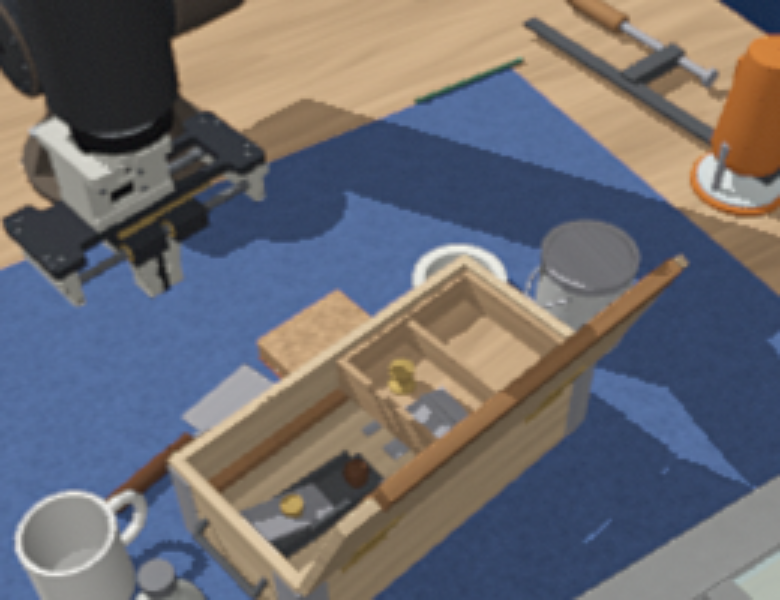

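View pics/top13z.png

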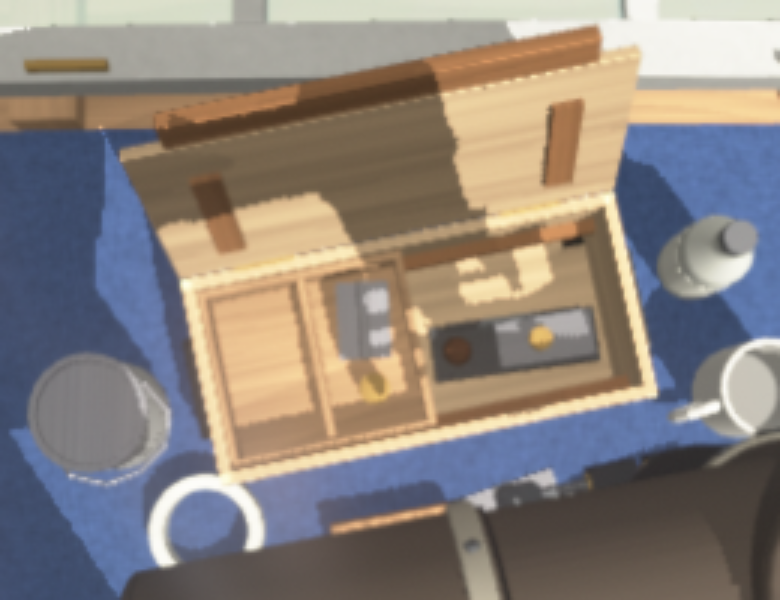

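Run:
```python
from plant import ctrl
from h import *
import pickle
cs=pickle.load(open("cs.pkl","rb"));p=np.load("chest.npy")
C,S=np.cos(p[2]),np.sin(p[2])
def ch(B): d=B[:,:2]-p[:2]; return np.c_[C*d[:,0]+S*d[:,1],-S*d[:,0]+C*d[:,1]]
print(ch(back(cs["top"],np.array([[403,262],[435,425]])/3+[129.67,59.67],.108)).round(3), ch(back(cs["scene"],np.array([[340,362]])/3+[129.67,59.67],.108)).round(3))
o=ctrl.get_obs();print(o["clock"],o["force"]);ctrl.close_job()
```

```text
[[ 0.062  0.   ]
 [-0.074  0.002]] [[-0.069  0.001]]
19.15 [-0.15570061  0.81709274  0.37454117]
the job is handed in; nothing more can be done
```

The lid is open and resting on its hinge stop, and the till is against the left end. I handed the job in at 19 s of the 51 s allowed.

- **Lid:** I pushed it up by the finger rail with the closed fingers and eased it past upright at about 3 cm/s. It then fell back on its own to about 1.9 rad and stayed there.
- **Till:** I pushed it left from inside its empty compartment with about 3–4 N. It stopped firmly at the left end, where the reading rose to about 18 N. After that I backed off and lifted the tool clear.

**Last checks:**
- The till's right rim measured 0–2 mm from the chest's middle; it should be 0 when the till is fully left.
- The knob and butt hinge are still in the till's right compartment.
- The plane shows uncovered in the right half of the well.
- In the last pictures the things on the bench look undisturbed. I judged this by eye, and in the last top picture the arm hid parts of the sanding block and putty knife.
- The wrist reads under 1 N, which is noise level, so the robot is touching nothing.

No check failed or disagreed.

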